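# Line up the hallway things by height

## Task

Line up the torch, the canister, the bike light and the shoe-polish tin on the four cork pads in order of height: the tallest on the pad next to the key bowl, then each lower one in turn, down to the lowest next to the spectacle stand. Stand each one upright in the middle of its own pad and let go, and leave the bowl and the spectacle stand where they are.

Things in the scene. Friction and masses are not known exactly. Their poses are not given: they have to be found in the camera images.
- torch: Yellow torch standing upright on its head with dark rubber rings, 120 mm tall: head 48 mm across up to 30 mm height, narrowing to a 36 mm round barrel from 46 mm height to the top. About 0.16 kg. Origin at the centre of its underside, z up along it.
- canister: Plain aluminium canister, closed, an upright cylinder 50 mm across and 82 mm tall. About 0.12 kg. Origin at the centre of its underside, z up.
- light: Green plastic bike light standing upright, a block 36 mm (own x) by 46 mm (own y) and 52 mm tall, with a clear lens on its -x face, a dark rubber clip on its +x face and a small dark button on top; its two y faces are plain and flat. About 0.08 kg. Origin at the centre of its underside, z up.
- polish_tin: Flat round red shoe-polish tin with a black disc on its lid, closed, 60 mm across and 28 mm tall. About 0.11 kg. Origin at the centre of its underside, z up.
- pad_a: Round cork pad, 66 mm across and 2 mm thick, fixed on a white board; the end pad of the row on the board's +y end (to the robot's left). Origin at the centre of its underside, 12 mm above the console (the board's top); its upper face is 14 mm above the console. Its y axis runs along the row, its x axis across it. All four pads look alike, in one straight row 90 mm apart.
- pad_b: Round cork pad, 66 mm across and 2 mm thick, fixed on a white board; second pad from the +y end (next to pad_a). Origin at the centre of its underside, 12 mm above the console (the board's top); its upper face is 14 mm above the console. Its y axis runs along the row, its x axis across it. All four pads look alike, in one straight row 90 mm apart.
- pad_c: Round cork pad, 66 mm across and 2 mm thick, fixed on a white board; third pad from the +y end (next to pad_d). Origin at the centre of its underside, 12 mm above the console (the board's top); its upper face is 14 mm above the console. Its y axis runs along the row, its x axis across it. All four pads look alike, in one straight row 90 mm apart.
- pad_d: Round cork pad, 66 mm across and 2 mm thick, fixed on a white board; the end pad of the row on the board's -y end (to the robot's right). Origin at the centre of its underside, 12 mm above the console (the board's top); its upper face is 14 mm above the console. Its y axis runs along the row, its x axis across it. All four pads look alike, in one straight row 90 mm apart.
- bowl: White speckled ceramic key bowl with keys in it, 110 mm across the rim and 48 mm tall, loose; it stands just past one end of the row of pads, sometimes the left and sometimes the right. Origin at the centre of its underside.
- stand: Wooden spectacle stand, empty: a round foot 68 mm across, a post with a pale wooden nose and a crossbar on top, 114 mm tall, loose; it stands just past the other end of the row. Origin at the centre of its underside.
Mind the look-alikes: they are no part of the job. Several things have the shape of the light; the one meant has the colours described above. Several things have the shape of the polish_tin; the one meant has the colours described above.

How it is judged:
By the outcome, as a careful person would: the job done as asked, in the order asked, and still so for the second after the job is handed in, with the robot touching nothing.
It also fails if it takes over 104 s, if anything falls off the work surface, if the arm or the gripper's body presses on something with over 40 N, if the wrist force passes 120 N, or if a joint passes its speed limit or range.

## Robot

A 7-joint arm with a two-finger parallel gripper is mounted at the origin on the work surface. World frame = base frame: x ahead of the robot, y to its left, z up, the work surface at z = 0. Lengths are in m, angles in rad, forces in N, time in s.
With the tool pointing down it reaches from about 0.35 to 0.9 m from the base axis. Payload 8.1 kg.
Tool frame: the origin (TCP) lies at the very end of the fingers, on their centre line; the grasp point (between the pads) lies 19 mm behind it (grasp_offset is the distance from the TCP to the grasp point, in m); z points along the fingers, y is the line along which they close (so a half turn about z gives the same grasp; the last joint's range is limited). The gripper opens to 92 mm and grips with 3 to 60 N. Pads are 19 mm wide; open, the fingers measure 130 mm over their backs; the gripper's body (75 mm by 190 mm) begins 47 mm behind the grasp point.
Start: joints at [1.04, 0.434, 0.025, 1.573, -0.012, 1.134, -0.075], TCP at [0.259, -0.569, 0.227] pointing down, gripper open.
Joint ranges: [-2.62, 2.62], [-0.44, 2.09], [-1.27, 1.32], [0.08, 2.57], [-1.32, 4.46], [0.12, 2], [-2.74, 2.74]. Speed limits (rad/s): [2.22, 2.22, 3.01, 3.01, 3.14, 3.14, 3.14].

## Interface

Orientations are given as a rotation vector (axis times angle).
In Python, from cell import observe, get_image, camera_params, sign_off, silhouettes, grasp_offset gives the robot as it stands. The module is installed in compiled form; this text tells all that it offers.
- The arm moves only by the tool jog_arm, never from a script. Its argument "motion" is a list that holds one entry, the list of rows, each a list of 7 numbers: the shift along the tool's x, y, z in m, then the turn, a rotation vector about the tool's x, y, z in rad, then the closure, from -1 (fully open) to 1 (shut), so that 0 is half open. In form: [[[dx, dy, dz, wx, wy, wz, hand], ...]]. A call has 1 to 10 rows; each row is the pose to reach, as a shift and turn from the pose commanded when the call began, along the tool's axes at that moment; what a row does not reach only later rows make up. A row lasts 1/12 s, in which the tool goes at most 41.7 mm and 7.16 degrees, less where a joint would pass 70% of its speed; a pose out of reach is approached as far as the arm can. A call with a gripper value outside its range is refused whole. The fingers move at their own pace and stop on an object; "force" is the grip in N (left out, the last holds). Time passes only in rows, so rows that repeat a pose let the fingers close. It gives the time, the measured TCP pose, the force, the opening and the grip force at its end, in the units of the state.
- observe(): the state, without advancing time (a new reading comes with each control period).
- get_image(name): name is "scene" or "top" or "wrist"; returns the picture (420x560x3 uint8, red, green, blue); there is no depth.
- camera_params(name): a dict with "vertical_fov" (degrees; the focal length in pixels is half the picture's height over the tangent of half this angle, whatever the lens; pixels are square), "cx", "cy" (the principal point, pixels), "T" (4x4, takes a point from camera to world coordinates). Camera axes: x right, y down, z forward; pixel columns grow to the right and rows downward; lengths in m; the calibration is good to about 2 mm. A picture is of the moment at which its call begins: read the wrist's pose just before it. camera_params takes no time and is no camera call; for the wrist camera it gives the pose at the moment of the call.
- sign_off(): hands the job in; it is judged then, once.
Trained networks look in the newest picture that a camera, given by its name, has taken for a name from the list of things; names that differ only in an ending like _2 or _b are one class to them, and where a whole thing is asked for, a point or a joint stands for the part that bears it (a point fixed in the world has none). Each returns a list of dicts, best first, with "p" (0 to 1); they miss things now and then, are a little off and sometimes report something else, mostly with a low value. They report only what shows in the picture. A call takes as long as a camera call. They do not tell look-alikes from the thing itself.
- silhouettes(query, camera): "mask" (420x560 bool, what is visible of it) and "pixel" ([column, row] in pixels, amid what is visible of it).
The state is a dict: "clock": time; "joints": joint angles; "dq": joint speeds; "joint_efforts": joint torques, N m; "position": TCP position; "ee_rot": TCP orientation; "force": force on the tool from outside, world axes, zero at the start; "ft_torque": the same for the moment, N m; "width": opening from 0.0 (shut) to 1.0 (fully open); "gripper_force": force on a finger pad.
Only numpy, scipy, OpenCV 4.12 (cv2) and the standard library are available. Lean on these libraries where they do the work, as an engineer would, in place of code of your own. Each camera call takes 0.05 s, during which the arm holds its last target. There are 200 camera calls.

## Working session

There is one attempt and no reset: what is moved stays moved. The work goes in short steps, Python scripts to look and compute and a tool call to move; the robot and the scene stay as the last step left them, time stands still between calls to the robot, and variables do not carry over. Pictures are saved under pics/ and viewed, at most 14 in all, crops included, and the job is handed in when it is done.

Besides the shell and the picture viewer there is one more tool, called after "Request:" by a JSON object that holds its "op" and its "data". jog_arm: Moves the arm, as the interface text tells. Its arguments: {"type":"object","properties":{"motion":{"type":"array"},"force":{"type":"number"}},"required":["motion"]}

```bash
mkdir -p pics
python3 - <<'E'
from cell import *
import cv2
s=observe();print({k:(s[k] if not hasattr(s[k],'round') else s[k]) for k in s})
for n in("scene","top"):
    cv2.imwrite(f"pics/{n}0.png",cv2.cvtColor(get_image(n),cv2.COLOR_RGB2BGR));p=camera_params(n);print(n,p)
print(camera_params("wrist"),grasp_offset() if callable(grasp_offset) else grasp_offset)
E
```

```text
{'clock': 0.0, 'joints': array([ 1.04036108,  0.43522499,  0.02491731,  1.5740736 , -0.01159872,
        1.13400955, -0.07506488]), 'dq': array([ 1.93447305e-03,  1.38436511e-03, -9.59816388e-04,  3.65480006e-04,
        6.47470422e-04,  4.33180711e-04, -2.84895042e-05]), 'joint_efforts': array([-3.19858636e-04, -6.67853880e+01,  9.84847583e-01, -3.14467406e+01,
       -6.05518813e-02,  4.26514226e-02,  1.79570775e-04]), 'position': array([ 0.25908131, -0.56821597,  0.22595217]), 'ee_rot': array([-3.06850916e+00, -6.66634166e-01,  7.06792691e-04]), 'force': array([ 0.03770282, -0.3377613 ,  0.58635895]), 'ft_torque': array([-0.01351778,  0.0256204 , -0.00134151]), 'gripper_force': 0.0, 'width': 0.9999729140720491}
scene {'vertical_fov': 43.81972279088374, 'cx': 279.14009011473644, 'cy': 209.24751134953215, 'T': array([[-0.52788861,  0.73411263, -0.42709748,  1.09464181],
       [ 0.84924117,  0.44967873, -0.27672817,  0.34680865],
       [-0.01109299, -0.50879041, -0.86081895,  1.22089879],
       [ 0.        ,  0.        ,  0.        ,  1.        ]])}
top {'vertical_fov': 57.18726695885081, 'cx': 283.19358170070484, 'cy': 205.73338493059387, 'T': array([[-0.01959856, -0.97882974,  0.20373571,  0.34993893],
       [-0.99980548,  0.01873577, -0.00616299, -0.02175409],
       [ 0.00221537, -0.20381686, -0.97900653,  0.96224691],
       [ 0.        ,  0.        ,  0.        ,  1.        ]])}
{'vertical_fov': 69.56774316219393, 'cx': 282.0123054979753, 'cy': 211.03019640765226, 'T': array([[ 0.41475129, -0.86661845, -0.27740551,  0.33530399],
       [-0.90993254, -0.3956879 , -0.12431355, -0.53379856],
       [-0.00203359,  0.30397951, -0.9526764 ,  0.38320791],
       [ 0.        ,  0.        ,  0.        ,  1.        ]])} 0.0188
```

View pics/top0.png

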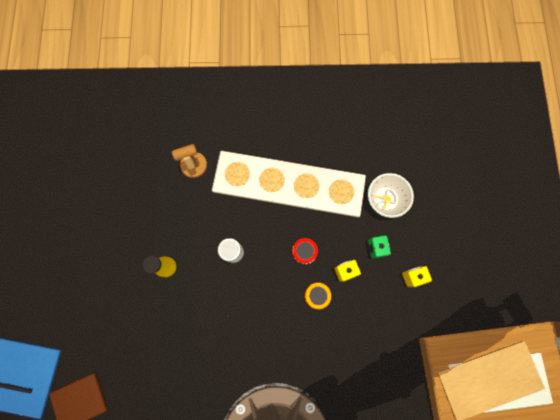

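View pics/scene0.png

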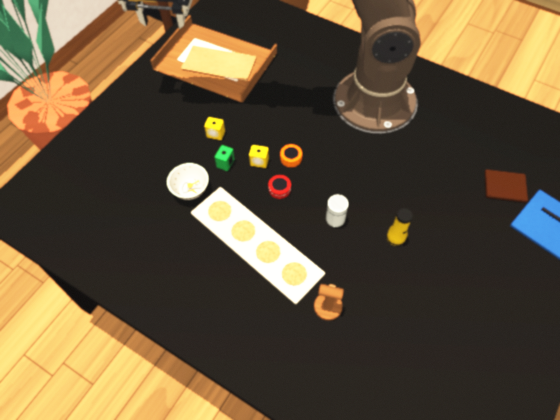

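The top view shows the bowl at (390,195), at the -y end, and the stand at (192,163). The torch is at (160,267), the canister at (230,250), the red tin at (305,250) and the green light at (380,247). The order is therefore torch on pad_d, canister on c, light on b and tin on a.

```bash
cat > h.py <<'E'
from cell import *
import numpy as np, cv2
from scipy.optimize import minimize
def proj(P,c):
    T=c["T"]; q=(np.asarray(P)-T[:3,3])@T[:3,:3]; f=210/np.tan(np.radians(c["vertical_fov"])/2)
    return q[:,:2]/q[:,2:]*f+[c["cx"],c["cy"]]
def cyl(r,z0,z1):
    a=np.linspace(0,2*np.pi,32,endpoint=False)
    return np.vstack([np.c_[r*np.cos(a),r*np.sin(a),0*a+z] for z in(z0,z1)])
M={"torch":[cyl(.024,0,.03),np.vstack([cyl(.024,.03,.03),cyl(.018,.046,.046)]),cyl(.018,.046,.12)],
 "canister":[cyl(.025,0,.082)],"polish_tin":[cyl(.03,0,.028)],"pad":[cyl(.033,.0,.002)],
 "light":[np.array([[x,y,z] for x in(-.018,.018) for y in(-.023,.023) for z in(0,.052)])],
 "bowl":[np.vstack([cyl(.03,0,0),cyl(.055,.048,.048)])]}
def render(name,x,y,yaw,z,c):
    m=np.zeros((420*4,560*4),np.uint8);R=np.array([[np.cos(yaw),-np.sin(yaw),0],[np.sin(yaw),np.cos(yaw),0],[0,0,1]])
    for P in M[name]:
        h=cv2.convexHull(((proj(P@R.T+[x,y,z],c)+.5)*4).astype(np.int32)); cv2.fillConvexPoly(m,h,255)
    return cv2.resize(m,(560,420),interpolation=cv2.INTER_AREA)/255.
def fit(name,masks,cams,x0,z=0.,yaw=False):
    masks=[m.astype(float) for m in masks]
    def cost(p):
        return sum(1-np.minimum(r,m).sum()/np.maximum(r,m).sum() for m,c in zip(masks,cams) for r in[render(name,p[0],p[1],p[2] if yaw else 0,z,c)])/len(cams)
    best=None
    for w in (np.arange(4)*.4 if yaw else [0]):
        s=np.array([[x0[0],x0[1],w],[x0[0]+.01,x0[1],w],[x0[0],x0[1]+.01,w],[x0[0],x0[1],w+.3]])
        if not yaw: s=s[:3,:2]
        r=minimize(cost,s[0],method="Nelder-Mead",options=dict(initial_simplex=s,xatol=2e-4,fatol=1e-4))
        if best is None or r.fun<best.fun: best=r
    return best.x,best.fun
def ray(px,z,c):
    f=210/np.tan(np.radians(c["vertical_fov"])/2);d=c["T"][:3,:3]@np.array([(px[0]-c["cx"])/f,(px[1]-c["cy"])/f,1]);o=c["T"][:3,3]
    return (o+d*(z-o[2])/d[2])[:2]
E
python3 - <<'E'
from h import *
C={n:camera_params(n) for n in("top","scene")}
I={n:get_image(n) for n in C}
seed={"torch":(165,267),"canister":(231,252),"light":(380,248),"polish_tin":(305,251),"bowl":(390,195)}
for n,px in seed.items():
    x0=ray(px,.02,C["top"]); ms=[];cs=[]
    for cam in C:
        tgt=proj([[*x0,.03]],C[cam])[0]
        D=[d for d in silhouettes(n,cam) if np.hypot(*(np.array(d["pixel"])-tgt))<22]
        if D: ms.append(D[0]["mask"]);cs.append(cam)
    print(n,cs,*[np.round(np.r_[fit(n,[m],[C[c]],x0,0,n=="light")[0]],4) for m,c in zip(ms,cs)],fit(n,ms,[C[c] for c in cs],x0,0,n=="light"))
for cam in C:
    for d in silhouettes("pad_a",cam):
        x0=ray(d["pixel"],.013,C[cam]);print("pad",cam,round(d["p"],2),x0.round(4),*fit("pad",[d["mask"]],[C[cam]],x0,.012))
E
```

```text
torch ['top', 'scene'] [0.4023 0.2605] [0.4018 0.2613] (array([0.4023836 , 0.26172299]), np.float64(0.06412207264938363))
canister ['top', 'scene'] [0.4355 0.0983] [0.4351 0.0991] (array([0.43547625, 0.09850211]), np.float64(0.0602603052590201))
light ['top', 'scene'] [ 0.4395 -0.256   1.8036] [ 0.4386 -0.2576  1.7613] (array([ 0.43927819, -0.25682697,  1.77291331]), np.float64(0.12748661935083183))
polish_tin ['top', 'scene'] [ 0.4348 -0.0773] [ 0.4336 -0.0769] (array([ 0.43415789, -0.07739583]), np.float64(0.13923156720053598))
bowl ['top', 'scene'] [ 0.5633 -0.2897] [ 0.5639 -0.2892] (array([ 0.56392494, -0.28915709]), np.float64(0.04892267785895543))
pad top 0.71 [ 0.5833 -0.1792] [ 0.58241936 -0.17565072] 0.05252742365846408
pad top 0.69 [0.6297 0.0843] [0.63415834 0.08826952] 0.10599842569028894
pad top 0.69 [ 0.6164 -0.0025] [6.17719704e-01 3.39656588e-04] 0.039314146641840186
pad top 0.56 [ 0.5948 -0.0828] [ 0.59986524 -0.08798864] 0.04744367417677653
pad scene 0.95 [ 0.5836 -0.1697] [ 0.58370435 -0.17711678] 0.09483438302924607
pad scene 0.8 [ 0.6021 -0.0849] [ 0.59973568 -0.08779378] 0.06273276361154068
pad scene 0.65 [0.6398 0.0903] [0.63339277 0.08872225] 0.05101892391162044
pad scene 0.65 [0.617  0.0047] [ 0.6153898  -0.00061573] 0.10910957397404242
```

```bash
cat >> h.py <<'E'
from scipy.spatial.transform import Rotation as Ro
def plan(xyz,yawdeg):
    """tool-frame shift and turn to TCP xyz, tool down, tool y along world angle yawdeg"""
    s=observe();R=Ro.from_rotvec(s["ee_rot"]);best=None
    for a in(yawdeg,yawdeg+180):
        a=np.radians(a);y=np.array([np.cos(a),np.sin(a),0]);z=np.array([0,0,-1.])
        w=(R.inv()*Ro.from_matrix(np.c_[np.cross(y,z),y,z])).as_rotvec()
        if best is None or np.linalg.norm(w)<np.linalg.norm(best): best=w
    print("clock",round(s["clock"],2),"pos",s["position"].round(4),"w",round(s["width"],3),"j7",s["joints"][6].round(2),"shift",R.inv().apply(np.array(xyz)-s["position"]).round(4),"turn",best.round(3))
E
python3 - <<'E'
from h import *
a=cv2.resize(cv2.imread("pics/top0.png")[205:305,280:440],None,fx=4,fy=4,interpolation=cv2.INTER_CUBIC)
a=a[:,:400*2][:, -400:]
b=cv2.resize(cv2.imread("pics/scene0.png")[130:180,200:250],(400,400),interpolation=cv2.INTER_CUBIC)
cv2.imwrite("pics/l.png",np.hstack([a,b]))
plan([.439,-.257,.15],11.6)
E
```

```text
clock 0.8 pos [ 0.2593 -0.5687  0.2268] w 0.997 j7 -0.08 shift [ 0.2928 -0.2091  0.0767] turn [ 0.     0.    -1.346]
```

View pics/l.png

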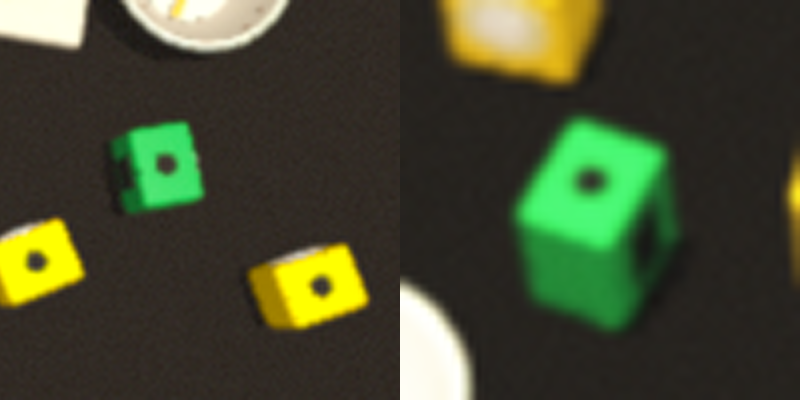

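The clip faces +y, so the plain faces point along ±x and the fitted yaw holds.

Request:
{"op": "jog_arm", "data": {"motion": [[[0.293,-0.209,0.077,0,0,-1.346,-1],[0.293,-0.209,0.077,0,0,-1.346,-1],[0.293,-0.209,0.077,0,0,-1.346,-1],[0.293,-0.209,0.077,0,0,-1.346,-1],[0.293,-0.209,0.077,0,0,-1.346,-1],[0.293,-0.209,0.077,0,0,-1.346,-1],[0.293,-0.209,0.077,0,0,-1.346,-1],[0.293,-0.209,0.077,0,0,-1.346,-1],[0.293,-0.209,0.077,0,0,-1.346,-1],[0.293,-0.209,0.077,0,0,-1.346,-1]]], "force": 25}}

```text
clock: 1.63
position: [0.4428, -0.2492, 0.1491]
ee_rot: [-2.08, -2.352, -0.006]
force: [0.3, 0.3, 0.1]
width: 1.004
gripper_force: 0.0
```

Run:
```python
from h import *
plan([.439,-.257,.012],11.6)
im=get_image("wrist");cv2.imwrite("pics/w1.png",im[...,::-1]);C=camera_params("wrist")
for n in ("light",):
  for d in silhouettes(n,"wrist"):
    x0=ray(d["pixel"],.03,C);print(x0.round(3),d["p"],fit(n,[d["mask"]],[C],x0,0,True))
```

```text
clock 1.63 pos [ 0.4428 -0.2492  0.1491] w 1.004 j7 0.37 shift [-0.0078 -0.005   0.1371] turn [ 0.002 -0.003 -0.08 ]
[ 0.381 -0.336] 0.91 (array([ 0.38628464, -0.33056914, -0.16637435]), np.float64(0.6786747317296444))
[ 0.438 -0.259] 0.84 (array([ 0.43841082, -0.26061589,  1.72140216]), np.float64(0.06439638068049025))
[ 0.378 -0.178] 0.59 (array([ 0.38289246, -0.18108749,  0.38768593]), np.float64(0.05089625084433158))
```

Request:
{"op": "jog_arm", "data": {"motion": [[[0,0,0.02,0,0,-0.09,-1],[0,0,0.02,0,0,-0.09,-1],[0,0,0.02,0,0,-0.09,-1],[0,0,0.02,0,0,-0.09,-1]]]}}

```text
clock: 2.07
position: [0.4389, -0.2579, 0.1302]
ee_rot: [2.0, 2.423, -0.0]
force: [0.3, 0.8, 0.7]
width: 0.997
gripper_force: 0.0
```

Run:
```python
from h import *
get_image("wrist");C=camera_params("wrist")
d=[d for d in silhouettes("light","wrist") if np.hypot(*(ray(d["pixel"],.03,C)-[.438,-.258]))<.03][0]
x,f=fit("light",[d["mask"]],[C],ray(d["pixel"],.03,C),0,True);print(x,f)
plan([.439,-.257,.012],11)
plan([x[0],x[1],.012],np.degrees(x[2])-90)
```

```text
[ 0.44062697 -0.25644369  1.71334132] 0.04604814433042559
clock 2.17 pos [ 0.4393 -0.2577  0.1305] w 0.998 j7 0.43 shift [ 0.0009 -0.0003  0.1185] turn [0.001 0.001 0.001]
clock 2.17 pos [ 0.4393 -0.2577  0.1305] w 0.998 j7 0.43 shift [0.0011 0.0014 0.1185] turn [0.001 0.001 0.051]
```

Request:
{"op": "jog_arm", "data": {"motion": [[[0.001,0.001,0.04,0,0,0.025,-1],[0.001,0.001,0.08,0,0,0.025,-1],[0.001,0.001,0.11,0,0,0.025,-1],[0.001,0.001,0.118,0,0,0.025,-1],[0.001,0.001,0.118,0,0,0.025,-1],[0.001,0.001,0.118,0,0,0.025,0.6],[0.001,0.001,0.118,0,0,0.025,0.6],[0.001,0.001,0.118,0,0,0.025,0.6],[0.001,0.001,0.118,0,0,0.025,0.6],[0.001,0.001,0.118,0,0,0.025,0.6]]], "force": 25}}

```text
clock: 3.0
position: [0.4406, -0.2563, 0.0128]
ee_rot: [2.022, 2.402, 0.0]
force: [0.3, 0.3, 0.8]
width: 0.683
gripper_force: 0.0
```

Run:
```python
from h import *
s=observe();print(s["width"],s["gripper_force"])
plan([.6168,.0002,.10],-10.8)
```

```text
0.6830674888725791 0.0
clock 3.0 pos [ 0.4406 -0.2563  0.0128] w 0.683 j7 0.31 shift [ 0.2225  0.2175 -0.0872] turn [0.002 0.001 0.36 ]
```

Request:
{"op": "jog_arm", "data": {"motion": [[[0,0,0,0,0,0,0.6],[0,0,0,0,0,0,0.6],[0,0,0,0,0,0,0.6],[0,0,0,0,0,0,0.6],[0,0,-0.01,0,0,0,0.6],[0,0,-0.03,0,0,0,0.6],[0,0,-0.06,0,0,0,0.6],[0,0,-0.09,0,0,0,0.6]]]}}

```text
clock: 3.67
position: [0.4392, -0.2552, 0.1026]
ee_rot: [-2.02, -2.403, 0.0]
force: [0.8, 0.3, -0.4]
width: 0.497
gripper_force: 24.9
```

Run:
```python
from h import *
s=observe();print(s["width"],s["gripper_force"])
plan([.6168,.0002,.10],-10.8)
```

```text
0.4969600401855818 24.912872314453125
clock 3.67 pos [ 0.4392 -0.2552  0.1026] w 0.497 j7 0.38 shift [0.2211 0.2188 0.0027] turn [-0.002 -0.001  0.361]
```

Request:
{"op": "jog_arm", "data": {"motion": [[[0.028,0.027,0,0,0,0.05,0.6],[0.055,0.054,0,0,0,0.1,0.6],[0.083,0.082,0,0,0,0.15,0.6],[0.11,0.109,0,0,0,0.2,0.6],[0.138,0.137,0,0,0,0.25,0.6],[0.166,0.164,0,0,0,0.3,0.6],[0.19,0.188,0,0,0,0.36,0.6],[0.21,0.208,0,0,0,0.36,0.6],[0.221,0.219,0,0,0,0.36,0.6],[0.221,0.219,0,0,0,0.36,0.6]]]}}

```text
clock: 4.5
position: [0.6194, 0.0041, 0.1021]
ee_rot: [-2.414, -2.009, -0.004]
force: [-0.6, 0.7, -0.7]
width: 0.499
gripper_force: 24.9
```

Run:
```python
from h import *
for cam in ("top","scene","wrist"):
    get_image(cam);C=camera_params(cam);p=observe()["position"]
    for d in silhouettes("light",cam):
        x0=ray(d["pixel"],.12,C)
        if np.hypot(*(x0-p[:2]))<.05: print(cam,p.round(4),fit("light",[d["mask"]],[C],p[:2],p[2]-.0125,True))
    if cam=="wrist":
        for d in silhouettes("pad_a",cam): x0=ray(d["pixel"],.014,C);print("pad",d["p"],fit("pad",[d["mask"]],[C],x0,.012))
plan([.6168,.0002,.0275],-10.8)
```

```text
scene [ 0.6171 -0.0022  0.1016] (array([0.61930988, 0.00856911, 0.64930801]), np.float64(0.8274520418175051))
wrist [ 0.6171 -0.0028  0.1017] (array([ 0.61799356, -0.00329299,  1.33665785]), np.float64(0.33300415160941554))
pad 0.92 (array([0.6177579 , 0.00176661]), np.float64(0.1760353660509092))
pad 0.62 (array([0.43323139, 0.09680339]), np.float64(0.18803877887062248))
pad 0.59 (array([0.63487047, 0.08971837]), np.float64(0.03282399899048982))
clock 4.85 pos [ 0.6174 -0.0024  0.1018] w 0.496 j7 -0.44 shift [ 0.0025 -0.001   0.0743] turn [-0.     0.001 -0.002]
```

Request:
{"op": "jog_arm", "data": {"motion": [[[0.002,-0.001,0.03,0,0,0,0.6],[0.002,-0.001,0.055,0,0,0,0.6],[0.002,-0.001,0.068,0,0,0,0.6],[0.002,-0.001,0.0745,0,0,0,0.6],[0.002,-0.001,0.0745,0,0,0,0.6],[0.002,-0.001,0.0745,0,0,0,0.6]]]}}

```text
clock: 5.35
position: [0.6177, 0.0012, 0.0277]
ee_rot: [2.42, 2.002, 0.001]
force: [-0.6, 0.3, -1.3]
width: 0.501
gripper_force: 25.0
```

Run:
```python
from h import *
print(observe()["force"]);plan([.6168,.0002,.0268],-10.8)
```

```text
[-0.63323622  0.30126262 -1.29049546]
clock 5.35 pos [0.6177 0.0012 0.0277] w 0.501 j7 -0.48 shift [-0.0011 -0.0007  0.0009] turn [ 0.001  0.    -0.   ]
```

Request:
{"op": "jog_arm", "data": {"motion": [[[-0.001,-0.001,0.001,0,0,0,0.6],[-0.001,-0.001,0.001,0,0,0,-0.5],[-0.001,-0.001,0.001,0,0,0,-0.5],[-0.001,-0.001,0.001,0,0,0,-0.5],[-0.001,-0.001,0.001,0,0,0,-0.5],[-0.001,-0.001,-0.01,0,0,0,-0.8],[-0.001,-0.001,-0.05,0,0,0,-1],[-0.001,-0.001,-0.09,0,0,0,-1],[-0.001,-0.001,-0.12,0,0,0,-1]]]}}

```text
clock: 6.1
position: [0.6168, 0.0011, 0.151]
ee_rot: [2.419, 2.003, 0.003]
force: [1.8, 0.8, 0.2]
width: 0.98
gripper_force: 0.0
```

Run:
```python
from h import *
plan([.434,-.0774,.12],-10.8)
```

```text
clock 6.1 pos [0.6168 0.0011 0.151 ] w 0.98 j7 -0.43 shift [-0.1113 -0.165   0.0305] turn [ 0.002 -0.001  0.001]
```

Request:
{"op": "jog_arm", "data": {"motion": [[[-0.025,-0.037,0.007,0,0,0,-1],[-0.05,-0.074,0.014,0,0,0,-1],[-0.075,-0.111,0.021,0,0,0,-1],[-0.098,-0.145,0.027,0,0,0,-1],[-0.111,-0.165,0.03,0,0,0,-1],[-0.111,-0.165,0.03,0,0,0,-1],[-0.111,-0.165,0.03,0,0,0,-1],[-0.111,-0.165,0.03,0,0,0,-1]]]}}

```text
clock: 6.77
position: [0.4345, -0.0774, 0.1182]
ee_rot: [2.419, 2.002, 0.003]
force: [0.1, -0.1, -0.6]
width: 0.999
gripper_force: 0.0
```

```bash
cat >> h.py <<'E'
def look(name,near,z=0.,cams=("wrist","top","scene"),yaw=False,rad=.04):
    for cam in cams:
        im=get_image(cam);C=camera_params(cam)
        for d in silhouettes(name,cam):
            x0=ray(d["pixel"],z+.02,C)
            if np.hypot(*(x0-near))<rad:
                x,f=fit(name if name[:3]!="pad" else "pad",[d["mask"]],[C],near,z,yaw);print(name,cam,x.round(4),round(f,3),"rgb",im[d["mask"]].mean(0).round())
E
python3 - <<'E'
from h import *
look("polish_tin",[.434,-.0774],0,("wrist",))
look("light",[.617,0],.014,("top","scene"),True)
plan([.434,-.0774,.002],-10.8)
E
```

```text
polish_tin wrist [ 0.4352 -0.0767] 0.047 rgb [99. 27. 21.]
light top [ 0.6169 -0.0015  1.3904] 0.076 rgb [ 78. 196. 100.]
light scene [ 6.1660e-01 -6.0000e-04  1.3654e+00] 0.083 rgb [ 87. 189.  97.]
clock 7.07 pos [ 0.434  -0.077   0.1172] w 1.002 j7 -0.28 shift [-0.0005  0.      0.1152] turn [ 0.    -0.     0.001]
```

Request:
{"op": "jog_arm", "data": {"motion": [[[0,0,0.04,0,0,0,-1],[0,0,0.08,0,0,0,-1],[0,0,0.105,0,0,0,-1],[0,0,0.113,0,0,0,-1],[0,0,0.113,0,0,0,-0.7],[0,0,0.113,0,0,0,0.4],[0,0,0.113,0,0,0,0.4],[0,0,0.113,0,0,0,0.4],[0,0,0.113,0,0,0,0.4],[0,0,0.113,0,0,0,0.4]]], "force": 30}}

```text
clock: 7.9
position: [0.434, -0.0777, 0.0052]
ee_rot: [2.419, 2.002, 0.002]
force: [-3.1, -1.1, 9.8]
width: 0.641
gripper_force: 30.0
```

Request:
{"op": "jog_arm", "data": {"motion": [[[0,0,0,0,0,0,0.4],[0,0,0,0,0,0,0.4],[0,0,-0.01,0,0,0,0.4],[0,0,-0.04,0,0,0,0.4],[0,0,-0.07,0,0,0,0.4],[0,0,-0.1,0,0,0,0.4],[0,0,-0.1,0,0,0,0.4]]]}}

```text
clock: 8.48
position: [0.4362, -0.0776, 0.1091]
ee_rot: [2.416, 1.999, 0.008]
force: [1.7, 0.2, -1.1]
width: 0.643
gripper_force: 30.0
```

Run:
```python
from h import *
print(observe()["gripper_force"]);plan([.6337,.0886,.10],-10.8)
```

```text
29.99899826827459
clock 8.48 pos [ 0.4362 -0.0776  0.1091] w 0.643 j7 -0.29 shift [0.2002 0.1629 0.0104] turn [ 0.008 -0.     0.   ]
```

Request:
{"op": "jog_arm", "data": {"motion": [[[0.028,0.023,0,0,0,0,0.4],[0.056,0.046,0,0,0,0,0.4],[0.084,0.068,0,0,0,0,0.4],[0.112,0.091,0,0,0,0,0.4],[0.14,0.114,0,0,0,0,0.4],[0.168,0.137,0,0,0,0,0.4],[0.19,0.154,0,0,0,0,0.4],[0.2,0.163,0,0,0,0,0.4],[0.2,0.163,0,0,0,0,0.4],[0.2,0.163,0,0,0,0,0.4]]]}}

```text
clock: 9.32
position: [0.6304, 0.0889, 0.1034]
ee_rot: [-2.419, -2.004, 0.002]
force: [0.2, -1.0, -2.5]
width: 0.64
gripper_force: 30.0
```

Run:
```python
from h import *
plan([.6337,.0886,.0195],-10.8)
look("polish_tin",[.6337,.0886],observe()["position"][2]-.005,("wrist","scene"))
plan([.6337,.0886,.0195],-10.8)
```

```text
clock 9.32 pos [0.6304 0.0889 0.1034] w 0.64 j7 -0.59 shift [0.0004 0.0034 0.0839] turn [-0.001  0.001  0.001]
polish_tin wrist [0.6308 0.089 ] 0.265 rgb [145.  51.  40.]
polish_tin scene [0.6316 0.0881] 0.703 rgb [161.  61.  48.]
clock 9.52 pos [0.63   0.0872 0.1041] w 0.645 j7 -0.59 shift [0.0022 0.0034 0.0846] turn [-0.001  0.001 -0.001]
```

Request:
{"op": "jog_arm", "data": {"motion": [[[0.001,0.003,0.03,0,0,0,0.4],[0.001,0.003,0.06,0,0,0,0.4],[0.001,0.003,0.076,0,0,0,0.4],[0.001,0.003,0.082,0,0,0,0.4],[0.001,0.003,0.083,0,0,0,0.4],[0.001,0.003,0.083,0,0,0,0.4]]]}}

```text
clock: 10.02
position: [0.6342, 0.0887, 0.0219]
ee_rot: [2.42, 2.002, 0.001]
force: [-0.1, 1.0, -0.3]
width: 0.64
gripper_force: 30.0
```

Run:
```python
from h import *
print(observe()["force"]);plan([.6337,.0886,.019],-10.8)
```

```text
[-0.05437801  0.95241639 -0.31433609]
clock 10.02 pos [0.6342 0.0887 0.0219] w 0.64 j7 -0.62 shift [-0.0002 -0.0005  0.0029] turn [ 0.001 -0.    -0.   ]
```

Request:
{"op": "jog_arm", "data": {"motion": [[[0,0,0.002,0,0,0,0.4],[0,0,0.0025,0,0,0,0.4],[0,0,0.0025,0,0,0,0.4],[0,0,0.0025,0,0,0,-0.6],[0,0,0.0025,0,0,0,-0.8],[0,0,0.0025,0,0,0,-0.8],[0,0,0.0025,0,0,0,-0.8],[0,0,-0.03,0,0,0,-1],[0,0,-0.07,0,0,0,-1],[0,0,-0.11,0,0,0,-1]]]}}

```text
clock: 10.85
position: [0.6331, 0.0889, 0.1318]
ee_rot: [-2.419, -2.002, 0.003]
force: [1.5, 0.2, 0.5]
width: 0.995
gripper_force: 0.0
```

Run:
```python
from h import *
plan([.4355,.0987,.17],-10.8)
```

```text
clock 10.85 pos [0.6331 0.0889 0.1318] w 0.995 j7 -0.58 shift [-0.0273 -0.196  -0.0378] turn [-0.002  0.001  0.001]
```

Request:
{"op": "jog_arm", "data": {"motion": [[[-0.003,-0.02,-0.03,0,0,0,-1],[-0.008,-0.057,-0.038,0,0,0,-1],[-0.013,-0.094,-0.038,0,0,0,-1],[-0.018,-0.131,-0.038,0,0,0,-1],[-0.023,-0.168,-0.038,0,0,0,-1],[-0.026,-0.186,-0.038,0,0,0,-1],[-0.027,-0.196,-0.038,0,0,0,-1],[-0.027,-0.196,-0.038,0,0,0,-1],[-0.027,-0.196,-0.038,0,0,0,-1]]]}}

```text
clock: 11.6
position: [0.4376, 0.0992, 0.1697]
ee_rot: [2.42, 2.002, 0.002]
force: [0.8, 0.7, 0.8]
width: 1.001
gripper_force: 0.0
```

Run:
```python
from h import *
look("canister",[.4355,.0987],0,("wrist",))
look("polish_tin",[.6337,.0886],.014,("top","scene"))
plan([.4355,.0987,.035],-10.8)
```

```text
canister wrist [0.4362 0.1   ] 0.048 rgb [196. 190. 174.]
polish_tin top [0.6355 0.0882] 0.088 rgb [160.  66.  50.]
polish_tin scene [0.6354 0.0881] 0.056 rgb [173.  77.  65.]
clock 11.9 pos [0.4371 0.0991 0.169 ] w 1.0 j7 -0.66 shift [-0.0007 -0.0015  0.134 ] turn [-0. -0. -0.]
```

Request:
{"op": "jog_arm", "data": {"motion": [[[0,-0.001,0.04,0,0,0,-1],[0,-0.001,0.08,0,0,0,-1],[0,-0.001,0.12,0,0,0,-1],[0,-0.001,0.134,0,0,0,-1],[0,-0.001,0.134,0,0,0,-0.7],[0,-0.001,0.134,0,0,0,0.5],[0,-0.001,0.134,0,0,0,0.5],[0,-0.001,0.134,0,0,0,0.5],[0,-0.001,0.134,0,0,0,0.5],[0,-0.001,0.134,0,0,0,0.5]]]}}

```text
clock: 12.73
position: [0.4362, 0.0994, 0.0363]
ee_rot: [2.42, 2.002, 0.003]
force: [0.3, -0.9, -0.8]
width: 0.614
gripper_force: 0.0
```

Request:
{"op": "jog_arm", "data": {"motion": [[[0,0,0,0,0,0,0.5],[0,0,0,0,0,0,0.5],[0,0,0,0,0,0,0.5],[0,0,0,0,0,0,0.5],[0,0,-0.01,0,0,0,0.5],[0,0,-0.04,0,0,0,0.5],[0,0,-0.075,0,0,0,0.5],[0,0,-0.11,0,0,0,0.5],[0,0,-0.115,0,0,0,0.5],[0,0,-0.115,0,0,0,0.5]]]}}

```text
clock: 13.57
position: [0.437, 0.0997, 0.1525]
ee_rot: [2.419, 2.001, 0.007]
force: [-0.1, -0.3, -0.9]
width: 0.539
gripper_force: 30.0
```

Run:
```python
from h import *
print(observe()["gripper_force"]);plan([.5998,-.0882,.15],-10.8)
```

```text
29.999225960252716
clock 13.57 pos [0.437  0.0997 0.1525] w 0.539 j7 -0.68 shift [-0.154   0.1951  0.0032] turn [ 0.005 -0.002  0.   ]
```

Request:
{"op": "jog_arm", "data": {"motion": [[[-0.022,0.028,0,0,0,0,0.5],[-0.044,0.056,0,0,0,0,0.5],[-0.066,0.084,0,0,0,0,0.5],[-0.088,0.112,0,0,0,0,0.5],[-0.11,0.14,0,0,0,0,0.5],[-0.132,0.167,0,0,0,0,0.5],[-0.147,0.186,0,0,0,0,0.5],[-0.154,0.195,0,0,0,0,0.5],[-0.154,0.195,0,0,0,0,0.5],[-0.154,0.195,0,0,0,0,0.5]]]}}

```text
clock: 14.4
position: [0.5971, -0.0878, 0.1487]
ee_rot: [-2.419, -2.001, 0.002]
force: [-0.1, 0.5, -0.9]
width: 0.543
gripper_force: 30.0
```

Run:
```python
from h import *
look("canister",[.5998,-.0882],observe()["position"][2]-.036,("wrist","scene"),rad=.08)
plan([.5998,-.0882,.051],-10.8)
```

```text
canister wrist [ 0.5979 -0.0858] 0.281 rgb [136. 130. 115.]
canister scene [ 0.5971 -0.0861] 0.443 rgb [200. 196. 178.]
clock 14.6 pos [ 0.5974 -0.0867  0.1501] w 0.539 j7 -0.28 shift [-0.001   0.0027  0.0991] turn [-0.001 -0.     0.003]
```

Request:
{"op": "jog_arm", "data": {"motion": [[[-0.001,0.002,0.035,0,0,0,0.5],[-0.001,0.002,0.07,0,0,0,0.5],[-0.001,0.002,0.09,0,0,0,0.5],[-0.001,0.002,0.098,0,0,0,0.5],[-0.001,0.002,0.098,0,0,0,0.5],[-0.001,0.002,0.098,0,0,0,0.5],[-0.001,0.002,0.098,0,0,0,0.5]]]}}

```text
clock: 15.18
position: [0.6007, -0.0893, 0.0534]
ee_rot: [2.419, 2.003, 0.002]
force: [0.2, 0.3, -1.0]
width: 0.539
gripper_force: 30.0
```

Run:
```python
from h import *
print(observe()["force"]);plan([.5998,-.0882,.0503],-10.8)
```

```text
[ 0.21013294  0.26388976 -1.01247438]
clock 15.18 pos [ 0.6007 -0.0893  0.0534] w 0.539 j7 -0.32 shift [ 0.0009 -0.0011  0.0031] turn [ 0.002 -0.     0.001]
```

Request:
{"op": "jog_arm", "data": {"motion": [[[0,-0.001,0.002,0,0,0,0.5],[0,-0.001,0.0025,0,0,0,0.5],[0,-0.001,0.0025,0,0,0,0.5],[0,-0.001,0.0025,0,0,0,-0.6],[0,-0.001,0.0025,0,0,0,-0.8],[0,-0.001,0.0025,0,0,0,-0.8],[0,-0.001,0.0025,0,0,0,-0.8],[0,-0.001,-0.03,0,0,0,-1],[0,-0.001,-0.07,0,0,0,-1],[0,-0.001,-0.11,0,0,0,-1]]]}}

```text
clock: 16.02
position: [0.598, -0.0895, 0.1628]
ee_rot: [-2.418, -2.002, 0.002]
force: [1.3, -0.4, 0.2]
width: 0.976
gripper_force: 0.0
```

Run:
```python
from h import *
look("canister",[.5998,-.0882],.014,("top","scene"))
plan([.402,.261,.20],-10.8)
```

```text
canister scene [ 0.5987 -0.0907] 0.085 rgb [215. 210. 192.]
clock 16.22 pos [ 0.5998 -0.0897  0.1637] w 0.999 j7 -0.27 shift [ 0.3075 -0.2598 -0.0371] turn [ 0.003 -0.     0.   ]
```

Request:
{"op": "jog_arm", "data": {"motion": [[[0,0,-0.037,0,0,0,-1],[0.03,-0.025,-0.037,0,0,0,-1],[0.06,-0.05,-0.037,0,0,0,-1],[0.09,-0.076,-0.037,0,0,0,-1],[0.12,-0.102,-0.037,0,0,0,-1],[0.15,-0.127,-0.037,0,0,0,-1],[0.18,-0.152,-0.037,0,0,0,-1],[0.21,-0.178,-0.037,0,0,0,-1],[0.24,-0.203,-0.037,0,0,0,-1],[0.265,-0.224,-0.037,0,0,0,-1]]]}}

```text
clock: 17.05
position: [0.4258, 0.2143, 0.198]
ee_rot: [-2.418, -2.004, 0.004]
force: [-0.6, -0.3, 0.7]
width: 0.998
gripper_force: 0.0
```

Request:
{"op": "jog_arm", "data": {"motion": [[[0.02,-0.017,0,0,0,0,-1],[0.036,-0.03,0,0,0,0,-1],[0.042,-0.036,0,0,0,0,-1],[0.042,-0.036,0,0,0,0,-1],[0.042,-0.036,0,0,0,0,-1]]]}}

```text
clock: 17.47
position: [0.401, 0.2595, 0.1984]
ee_rot: [2.42, 2.003, -0.003]
force: [0.6, -0.8, 0.4]
width: 1.0
gripper_force: 0.0
```

Run:
```python
from h import *
look("torch",[.402,.261],0,("wrist",))
plan([.4023,.261,.073],-10.8)
```

```text
torch wrist [0.4029 0.2608] 0.035 rgb [137. 121.  37.]
clock 17.57 pos [0.4017 0.2588 0.1987] w 1.001 j7 -1.03 shift [0.0024 0.0002 0.1257] turn [-0.     0.001 -0.002]
```

Request:
{"op": "jog_arm", "data": {"motion": [[[0.002,0.001,0.04,0,0,0,-1],[0.002,0.001,0.08,0,0,0,-1],[0.002,0.001,0.112,0,0,0,-1],[0.002,0.001,0.126,0,0,0,-0.5],[0.002,0.001,0.126,0,0,0,0.8],[0.002,0.001,0.126,0,0,0,0.8],[0.002,0.001,0.126,0,0,0,0.8],[0.002,0.001,0.126,0,0,0,0.8],[0.002,0.001,0.126,0,0,0,0.8],[0.002,0.001,0.126,0,0,0,0.8]]]}}

```text
clock: 18.4
position: [0.403, 0.2626, 0.0742]
ee_rot: [2.42, 2.002, 0.003]
force: [0.0, 0.7, -0.1]
width: 0.544
gripper_force: 0.0
```

Request:
{"op": "jog_arm", "data": {"motion": [[[0,0,0,0,0,0,0.8],[0,0,0,0,0,0,0.8],[0,0,0,0,0,0,0.8],[0,0,0,0,0,0,0.8],[0,0,0,0,0,0,0.8],[0,0,0,0,0,0,0.8]]]}}

```text
clock: 18.9
position: [0.4024, 0.2625, 0.0735]
ee_rot: [2.42, 2.003, 0.001]
force: [-1.1, -1.4, 5.8]
width: 0.381
gripper_force: 30.0
```

Request:
{"op": "jog_arm", "data": {"motion": [[[0,0,-0.01,0,0,0,0.8],[0,0,-0.04,0,0,0,0.8],[0,0,-0.075,0,0,0,0.8],[0,0,-0.11,0,0,0,0.8],[0,0,-0.14,0,0,0,0.8],[0,0,-0.15,0,0,0,0.8],[0,0,-0.15,0,0,0,0.8]]]}}

```text
clock: 19.48
position: [0.4034, 0.2633, 0.226]
ee_rot: [2.42, 2.002, 0.008]
force: [0.3, 0.0, -2.1]
width: 0.38
gripper_force: 30.0
```

Run:
```python
from h import *
print(observe()["gripper_force"]);plan([.5829,-.1766,.22],-10.8)
```

```text
29.957077503204346
clock 19.48 pos [0.4034 0.2633 0.226 ] w 0.38 j7 -1.02 shift [-0.3986  0.2587  0.0057] turn [ 0.004 -0.003  0.   ]
```

Request:
{"op": "jog_arm", "data": {"motion": [[[-0.02,0.013,0,0,0,0,0.8],[-0.048,0.031,0,0,0,0,0.8],[-0.076,0.049,0,0,0,0,0.8],[-0.104,0.067,0,0,0,0,0.8],[-0.132,0.086,0,0,0,0,0.8],[-0.16,0.104,0,0,0,0,0.8],[-0.188,0.122,0,0,0,0,0.8],[-0.216,0.14,0,0,0,0,0.8],[-0.244,0.158,0,0,0,0,0.8],[-0.272,0.176,0,0,0,0,0.8]]]}}

```text
clock: 20.32
position: [0.5235, -0.0395, 0.2212]
ee_rot: [-2.419, -2.002, 0.004]
force: [1.1, 0.3, -0.9]
width: 0.379
gripper_force: 30.0
```

Request:
{"op": "jog_arm", "data": {"motion": [[[-0.028,0.018,0,0,0,0,0.8],[-0.056,0.036,0,0,0,0,0.8],[-0.084,0.055,0,0,0,0,0.8],[-0.108,0.071,0,0,0,0,0.8],[-0.122,0.08,0,0,0,0,0.8],[-0.127,0.083,0,0,0,0,0.8],[-0.127,0.083,0,0,0,0,0.8],[-0.127,0.083,0,0,0,0,0.8]]]}}

```text
clock: 20.98
position: [0.5813, -0.1767, 0.2218]
ee_rot: [-2.418, -2.002, 0.001]
force: [0.2, 0.6, -1.9]
width: 0.38
gripper_force: 30.0
```

Run:
```python
from h import *
look("torch",[.5829,-.1766],observe()["position"][2]-.0733,("wrist","top","scene"),rad=.12)
look("canister",[.5998,-.0882],.014,("top","scene"))
plan([.5829,-.1766,.089],-10.8)
```

```text
torch wrist [ 0.5823 -0.1771] 0.227 rgb [112.  90.  17.]
torch top [ 0.5829 -0.1766] 1.0 rgb [191. 184. 167.]
torch scene [ 0.5811 -0.1762] 0.281 rgb [174. 141.  33.]
canister top [ 0.5996 -0.0917] 0.063 rgb [193. 186. 168.]
canister scene [ 0.599  -0.0912] 0.056 rgb [209. 203. 183.]
clock 21.48 pos [ 0.5821 -0.1779  0.2234] w 0.383 j7 -0.08 shift [0.0014 0.0005 0.1344] turn [0.    0.    0.001]
```

Request:
{"op": "jog_arm", "data": {"motion": [[[0.001,0.001,0.035,0,0,0,0.8],[0.001,0.001,0.07,0,0,0,0.8],[0.001,0.001,0.1,0,0,0,0.8],[0.001,0.001,0.122,0,0,0,0.8],[0.001,0.001,0.132,0,0,0,0.8],[0.001,0.001,0.132,0,0,0,0.8],[0.001,0.001,0.132,0,0,0,0.8],[0.001,0.001,0.132,0,0,0,0.8]]]}}

```text
clock: 22.15
position: [0.5845, -0.1774, 0.0928]
ee_rot: [2.419, 2.002, 0.002]
force: [-0.3, 0.1, -1.0]
width: 0.38
gripper_force: 30.0
```

Run:
```python
from h import *
print(observe()["force"]);plan([.5829,-.1766,.0875],-10.8)
```

```text
[-0.28324866  0.12295249 -1.01070096]
clock 22.15 pos [ 0.5845 -0.1774  0.0928] w 0.38 j7 -0.12 shift [ 0.0005 -0.0017  0.0053] turn [0.002 0.    0.   ]
```

Request:
{"op": "jog_arm", "data": {"motion": [[[0.001,-0.001,0.003,0,0,0,0.8],[0.001,-0.001,0.0045,0,0,0,0.8],[0.001,-0.001,0.0045,0,0,0,0.8],[0.001,-0.001,0.0045,0,0,0,0.8]]]}}

```text
clock: 22.48
position: [0.5828, -0.1761, 0.0872]
ee_rot: [2.42, 2.003, 0.001]
force: [-0.3, -0.9, 0.0]
width: 0.379
gripper_force: 30.0
```

Run:
```python
from h import *
print(observe()["force"]);plan([.5829,-.1766,.0875],-10.8)
```

```text
[-0.28990727 -0.85804133  0.04971248]
clock 22.48 pos [ 0.5828 -0.1761  0.0872] w 0.379 j7 -0.12 shift [-0.0005  0.0002 -0.0003] turn [0.001 0.    0.001]
```

Request:
{"op": "jog_arm", "data": {"motion": [[[0,0,0,0,0,0,0],[0,0,0,0,0,0,-0.3],[0,0,0,0,0,0,-0.3],[0,0,0,0,0,0,-0.3],[0,0,0,0,0,0,-0.3],[0,0,0,0,0,0,-0.3],[0,0,-0.03,0,0,0,-0.5],[0,0,-0.07,0,0,0,-0.5],[0,0,-0.11,0,0,0,-0.5],[0,0,-0.14,0,0,0,-1]]]}}

```text
clock: 23.32
position: [0.5831, -0.1761, 0.23]
ee_rot: [2.419, 2.002, 0.002]
force: [0.9, 0.5, 1.1]
width: 0.782
gripper_force: 0.0
```

Request:
{"op": "jog_arm", "data": {"motion": [[[-0.03,-0.04,-0.03,0,0,0,-1],[-0.04,-0.08,-0.03,0,0,0,-1],[-0.06,-0.12,-0.03,0,0,0,-1],[-0.08,-0.16,-0.03,0,0,0,-1],[-0.1,-0.2,-0.03,0,0,0,-1],[-0.1,-0.2,-0.03,0,0,0,-1],[-0.1,-0.2,-0.03,0,0,0,-1]]]}}

```text
clock: 23.9
position: [0.3622, -0.2388, 0.2569]
ee_rot: [-2.425, -1.996, 0.004]
force: [0.4, 0.1, -0.2]
width: 0.997
gripper_force: 0.0
```

Run:
```python
from h import *
for n,p in(("torch",[.5829,-.1766]),("canister",[.5998,-.0882]),("light",[.6168,.0002]),("polish_tin",[.6337,.0886])): look(n,p,.014,("top","scene"),n=="light")
look("bowl",[.564,-.289],0,("top","scene"))
t=get_image("top");s=get_image("scene");cv2.imwrite("pics/end.png",cv2.resize(np.hstack([t[120:260,160:430],s[150:330,150:360][:140]]),None,fx=1.6,fy=1.6)[...,::-1])
plan([.5998,-.0882,.1],-10.8)
```

```text
torch top [ 0.582  -0.1766] 0.139 rgb [130. 109.  27.]
torch scene [ 0.5819 -0.1779] 0.048 rgb [164. 136.  45.]
canister top [ 0.6004 -0.0906] 0.161 rgb [234. 230. 215.]
canister scene [ 0.5996 -0.0908] 0.075 rgb [233. 229. 216.]
light top [ 0.6174 -0.0021  1.3527] 0.117 rgb [ 83. 207. 108.]
light scene [ 6.1660e-01 -1.2000e-03  1.4018e+00] 0.087 rgb [ 92. 193. 102.]
polish_tin top [0.6342 0.0877] 0.105 rgb [167.  69.  53.]
polish_tin scene [0.6354 0.0881] 0.058 rgb [175.  79.  68.]
bowl top [ 0.5631 -0.2914] 0.075 rgb [243. 233. 204.]
bowl scene [ 0.5648 -0.2893] 0.058 rgb [250. 248. 233.]
clock 25.0 pos [ 0.3673 -0.2369  0.2568] w 0.999 j7 0.23 shift [0.1896 0.2005 0.1568] turn [0. 0. 0.]
```

View pics/end.png

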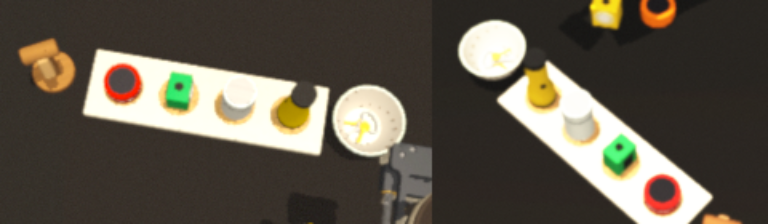

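From left to right in the top crop: tin (122,82), light (178,92), canister (238,100) and torch (295,110). All four are upright and centred on their pads to about 2–3 mm. The bowl and stand have not moved and the arm is clear.

```bash
python3 -c "
from cell import *
print(observe()['dq'].round(3),sign_off())"
```

```text
the job is handed in; nothing more can be done
[ 0.     0.    -0.    -0.    -0.001  0.    -0.001] None
```

I handed the job in at about 25 s: torch on pad_d (by the bowl), canister on pad_c, light on pad_b and tin on pad_a (by the spectacle stand), each upright and within about 3 mm of its pad's centre, with the bowl and stand left where they were; no verdict came back.

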